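Check the frame ejector's gate for binding

TASK

Check the yellow gate of the ejector with the red push button for stiffness: swing it steadily, without slamming, all the way open to its stop and then back until it is fully shut, then let go; the steel knob near its end is there to hold it by. Leave the gate of the ejector with the blue button as it is.

Things in the scene. Friction and masses are not known exactly. Their poses are not given: they have to be found in the camera images.
- red_gate (a joint): gate of the red-button ejector (rad), on an upright hinge: 0 fully shut, lying straight across the ejector's front; 1.6 fully open at its stop, standing square out from the front. Grows as it swings out, clockwise seen from above. Starts ajar, 0.3 to 0.6. Light even friction, about 1 N at the knob; no spring, it stays where it is left.
- red_gate_knob (a point): middle of the upright round steel knob near the free end of that yellow gate: 18 mm in diameter, 40 mm tall, its top 20 mm above this point. It stands on the gate's flat arm, 18 mm wide, its upper face 20 mm below this point and 58 mm above the counter; the arm goes on 23 mm past the knob. The round knob can turn in the fingers, so the gripper's yaw need not follow.
- red_gate_hinge (a point): point on that gate's upright hinge axis, level with the knob's middle and 120 mm from it, at the front left corner (seen from the robot) of the ejector: a fixed grey and black box 160 x 160 mm, 45 mm high, open at the front towards the robot, yawed up to 17 degrees, a round red push button on top at the rear
- blue_gate_knob (a point): the same knob on the gate of the other, equal ejector, with a blue button; that gate is to stay as it is
Mind the look-alikes: they are no part of the job. What is shaped like the part that bears red_gate but purple is not meant.

How it is judged (in metres and radians):
On the way, in this order (a step that is already met when the one before it is completed fails the run):
1. the red-button ejector's gate is swung open to its stop (within about 12 degrees) (value of joint red_gate above 1.38 rad), for 0.1 s.
2. the gate is swung back shut (within 10 degrees) (value of joint red_gate below 0.175 rad), for 0.2 s.
At the end, for the whole second after the job is handed in: The red-button ejector's gate, having been fully open, is shut to within 10 degrees and at rest, and the blue-button ejector's gate is where it was, its knob within 20 mm (value of joint red_gate below 0.175 rad and velocity of joint red_gate between -0.1 and 0.1 rad/s and distance of blue_gate_knob from where it was at the start of the episode below 0.02 m); the robot touches nothing.
It fails at once if the gate is slammed (faster than 3 rad/s, about 0.36 m/s at its knob) (velocity of joint red_gate above 3 rad/s or velocity of joint red_gate below -3 rad/s).
It fails at once if the blue-button ejector's gate is moved (its knob by more than 20 mm) (distance of blue_gate_knob from where it was at the start of the episode above 0.02 m).
It also fails if it takes over 40 s, if anything falls off the work surface, if the arm or the gripper's body presses on something with over 40 N, if the wrist force passes 120 N, or if a joint passes its speed limit or range.

ROBOT

A 6-joint arm with a two-finger parallel gripper is mounted at the origin on the work surface. World frame = base frame: x ahead of the robot, y to its left, z up, the work surface at z = 0. Lengths are in mm, angles in rad, forces in N, time in s.
With the tool pointing down it reaches from about 300 to 875 mm from the base axis. Payload 6.4 kg.
Tool frame: the origin (TCP) lies at the very end of the fingers, on their centre line; the grasp point (between the pads) lies 19 mm behind it (r.hold_point_z is the distance from the TCP to the grasp point, in mm); z points along the fingers, y is the line along which they close (so a half turn about z gives the same grasp; the last joint's range is limited). The gripper opens to 85 mm and grips with 20 to 120 N. Pads are 22 mm wide; open, the fingers measure 114 mm over their backs; the gripper's body (76 mm by 85 mm) begins 54 mm behind the grasp point. The pads swing forward as they close: fully open they stand 13 mm farther back than shut.
Start: joints at [0.984, 0.181, 1.607, -0, 1.354, -0.206], TCP at [213.696, 533.831, 231.288] pointing down, gripper open.
Joint ranges: [-2.99, 2.99], [-0.89, 2.07], [0.3, 2.58], [-1.14, 4.28], [0, 2.63], [-3.12, 3.12]. Speed limits (rad/s): [2.57, 2.57, 3.01, 3.14, 3.14, 3.14].

INTERFACE

Orientations are given as a unit quaternion [w, x, y, z].
In Python, from plant import r gives the robot as it stands. The module is installed in compiled form; this text tells all that it offers.
- The arm moves only by the shell command python3 -m pendant 'ROWS' [FORCE]. ROWS is JSON, one flat list of numbers, 5 for each row, row after row: the shift along the tool's x, y, z normalised to -1 to 1, where 1 is 400 mm, then the turn about the tool's z normalised to -1 to 1, where 1 is 120 degrees, then the opening, from 0 (shut) to 1 (fully open). In form: [tx, ty, tz, roll, claw, tx, ty, tz, roll, claw, ...]. A call has 1 to 5 rows; each row is the pose to reach, as a shift and turn from the pose commanded when the call began, along the tool's axes at that moment; what a row does not reach only later rows make up. A row lasts 1/12 s, in which the tool goes at most 41.7 mm and 7.16 degrees, less where a joint would pass 70% of its speed; a pose out of reach is approached as far as the arm can. A call with a number of a shift or a turn outside -1 to 1 is refused whole. A call with a gripper value outside its range is refused whole. The fingers move at their own pace and stop on an object; FORCE is the grip in N (left out, the last holds). Time passes only in rows, so rows that repeat a pose let the fingers close. It gives the time, the measured TCP pose, the force, the opening and the grip force at its end, in the units of the state.
- r.get_state(): the state, without advancing time (a new reading comes with each control period).
- r.get_image(name): name is "side" or "top" or "wrist"; returns (picture, depth): 420x560x3 uint8, blue, green, red; 420x560 float32, mm along the optical axis (not along the pixel's ray), 0 where there is no reading.
- r.calibration(name): a dict with "K" (3x3 intrinsics, pixels), "k1" (the pictures are not rectified: a ray, as slopes to the right and down, at radius r is drawn at 1 + k1 r^2 times it, then the intrinsics apply), "R" (3x3) and "t" (3): a world point X has camera coordinates R X + t; the wrist camera has in their place "mount" (4x4, takes a point from camera to tool coordinates, whose origin is the TCP and whose axes are the flange's). Camera axes: x right, y down, z forward; pixel columns grow to the right and rows downward; lengths in mm; the calibration is good to about 2 mm. A picture is of the moment at which its call begins: read the wrist's pose just before it. calibration takes no time and is no camera call.
- r.hand_in(): hands the job in; it is judged then, once.
The state is a dict: "time": time; "qpos": joint angles; "dq": joint speeds; "effort": joint torques, N m; "position": TCP position; "tool_rot": TCP orientation; "wrist_force": force on the tool from outside, world axes, zero at the start; "moment": the same for the moment, N m; "finger_gap": finger opening in mm; "finger_force": force on a finger pad.
Only numpy, scipy, OpenCV 4.12 (cv2) and the standard library are available. Lean on these libraries where they do the work, as an engineer would, in place of code of your own. Each camera call takes 0.05 s, during which the arm holds its last target. There are 200 camera calls.

## Working session

There is one attempt and no reset: what is moved stays moved. The work goes in short steps, Python scripts to look and compute and a shell command to move; the robot and the scene stay as the last step left them, time stands still between calls to the robot, and variables do not carry over. Pictures are saved under pics/ and viewed, at most 10 in all, crops included, and the job is handed in when it is done.

```bash
mkdir -p pics; cat > h.py <<'E'
import numpy as np, cv2
from plant import r
E
python3 - <<'E'
from h import *
s=r.get_state();print(s)
for n in("top","side"):
    im,d=r.get_image(n);cv2.imwrite(f"pics/{n}0.png",im);np.savez(f"{n}0.npz",im=im,d=d);c=r.calibration(n);print(n,c)
print(r.calibration("wrist"),r.hold_point_z)
E
```

```text
{'time': 0.0, 'qpos': array([ 9.83690526e-01,  1.81564551e-01,  1.60802080e+00, -9.32267831e-06,
        1.35379423e+00, -2.06313876e-01]), 'dq': array([ 3.49544638e-04,  9.41855450e-04,  1.79948254e-03, -1.76558861e-03,
       -9.99975411e-05, -3.49491421e-04]), 'effort': array([-7.75508415e-04, -4.44880700e+01, -3.51330078e+01, -3.63065274e-04,
        9.18249803e-03, -8.94186570e-06]), 'position': array([213.37919918, 533.33943032, 230.3647521 ]), 'tool_rot': array([-3.41024930e-04,  1.89246652e-01,  9.81929176e-01, -8.25835518e-04]), 'wrist_force': array([-0.85903502,  0.05525231, -0.19008174]), 'moment': array([ 0.02497208, -0.04442354,  0.00890795]), 'finger_force': 0.0, 'finger_gap': 85.15898408913921}
top {'K': array([[486.62790566,   0.        , 285.89812642],
       [  0.        , 486.62790566, 211.83533436],
       [  0.        ,   0.        ,   1.        ]]), 'k1': -0.0789798732468099, 'R': array([[ 0.04736233, -0.99885552, -0.00666786],
       [-0.97157107, -0.04451637, -0.23252518],
       [ 0.23196223,  0.01749123, -0.97256752]]), 't': array([ -27.30643997,  475.813669
[... 284 characters left out ...]
091, -0.49303956, -0.86826216],
       [ 0.06121609,  0.86627876, -0.49579602]]), 't': array([-458.61695176,   79.84680464, 1175.57044698])}
{'K': array([[343.04329265,   0.        , 282.22731121],
       [  0.        , 343.04329265, 213.12386956],
       [  0.        ,   0.        ,   1.        ]]), 'k1': -0.009765310358499237, 'mount': array([[-9.83046175e-04, -9.50910174e-01, -3.09465467e-01,
         7.92954995e+01],
       [ 9.99999516e-01, -9.21611626e-04, -3.44709956e-04,
         9.85935750e-03],
       [ 4.25812324e-05, -3.09465656e-01,  9.50910619e-01,
        -1.40963956e+02],
       [ 0.00000000e+00,  0.00000000e+00,  0.00000000e+00,
         1.00000000e+00]])} 18.700000000000003
```

View pics/top0.png

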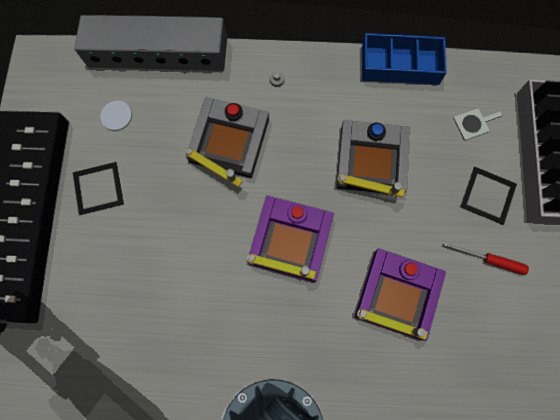

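View pics/side0.png

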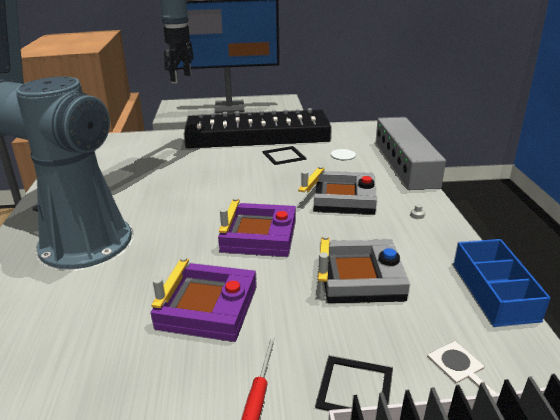

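Candidates with a red button in the top view are the grey ejector (233,110), the purple one at (297,212) and the purple one at (410,268). Only the first is grey and black. Its gate runs from the hinge at about (193,153) to the knob at about (232,174) and stands ajar. The blue-button ejector is at (377,130). I'll confirm in a crop and measure.

```bash
cat >> h.py <<'E'
def rayplane(c,uv,z):
    K=c["K"];D=np.array([c["k1"],0,0,0,0.])
    p=cv2.undistortPoints(np.array(uv,float).reshape(-1,1,2),K,D).reshape(-1,2)
    d=np.c_[p,np.ones(len(p))]@c["R"]; o=-c["R"].T@c["t"]
    return o+d*((z-o[2])/d[:,2])[:,None]
def yellow(im):
    h=cv2.cvtColor(im,cv2.COLOR_BGR2HSV); return cv2.inRange(h,(22,130,90),(35,255,255))
E
python3 - <<'E'
from h import *
f=np.load("top0.npz");im=f["im"];c=r.calibration("top")
m=yellow(im);roi=np.zeros_like(m);roi[135:195,175:260]=1;ys,xs=np.nonzero(m*roi)
P=rayplane(c,np.c_[xs,ys],58);mu=P.mean(0);u=np.linalg.svd(P-mu)[2][0];u*=np.sign(-u[1]);t=(P-mu)@u
print("arm mid",mu,"dir",u,"ends",mu+u*t.min(),mu+u*t.max(),t.min(),t.max())
a=cv2.resize(im[85:200,170:270],None,fx=5,fy=5,interpolation=cv2.INTER_CUBIC)
s=np.load("side0.npz")["im"];b=cv2.resize(s[155:225,285:385],(0,0),fx=3,fy=3)
o=np.zeros((575,800,3),np.uint8);o[:,:500]=a;o[:210,500:]=b;cv2.imwrite("pics/crop.png",o)
E
```

```text
arm mid [576.08139641 168.94640393  58.        ] dir [-0.49538381 -0.86867421 -0.        ] ends [611.61572695 231.25719408  58.        ] [538.12220676 102.3835318   58.        ] -71.73090838049106 76.6258182621967
```

View pics/crop.png

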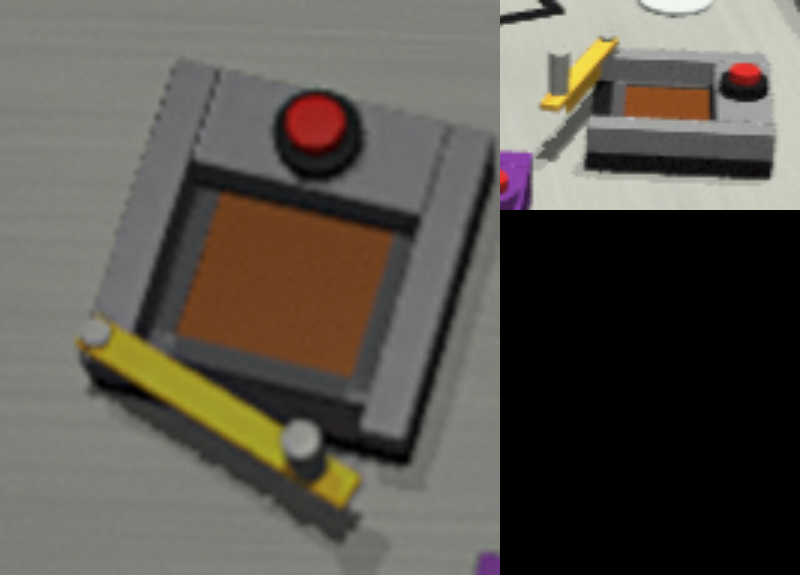

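The crop shows a grey box with a red button, and the gate carries a free upright knob. The knob top is at about (230.2,172.2) px and the hinge pin top at about (189,150.9) px. This is the one meant.

```bash
python3 - <<'E'
from h import *
c=r.calibration("top");q=lambda x,y:(170+(x+.5)/5-.5,85+(y+.5)/5-.5)
k=rayplane(c,[q(302,438)],98)[0];h=rayplane(c,[q(96,331)],62)[0]
print("knob",k,"hinge",h,np.linalg.norm((k-h)[:2]))
e=rayplane(c,[q(180,60),q(492,130),q(95,315),q(405,440)],45);print(e)
d=e[1]-e[0];a0=np.degrees(np.arctan2(d[1],d[0]));d2=e[2]-e[0];print("front dir",a0,np.degrees(np.arctan2(d2[1],d2[0]))+90)
d=k-h;print("gate dir",np.degrees(np.arctan2(d[1],d[0])))
s=r.get_state();from scipy.spatial.transform import Rotation as R
w=s["tool_rot"];M=R.from_quat([*w[1:],w[0]]).as_matrix();print(M.round(3));print((M.T@(k-s["position"])).round(1))
E
```

```text
knob [550.39858799 121.10808783  98.        ] hinge [609.59374355 225.57417724  62.        ] 120.07177135547305
[[756.43899247 202.58759729  45.        ]
 [725.71623985  49.59668062  45.        ]
 [623.76476029 230.86000616  45.        ]
 [568.53419274  80.94385633  45.        ]]
front dir -101.35478289413253 257.9704066854978
gate dir -119.53782943071015
[[-0.928  0.372 -0.001]
 [ 0.372  0.928 -0.001]
 [ 0.    -0.002 -1.   ]]
[-466.1 -257.3  132.7]
```

```bash
cat >> h.py <<'E'
from scipy.spatial.transform import Rotation as R
def pose():
    s=r.get_state();w=s["tool_rot"];M=R.from_quat([*w[1:],w[0]]).as_matrix()
    return s,M
H=np.array([609.6,225.6]);A0=-101.7
def need(goal,yang=120.):
    s,M=pose();d=M.T@(np.array(goal)-s["position"])/400
    y=np.degrees(np.arctan2(M[1,1],M[0,1]));print("t",round(s["time"],2),"pos",s["position"].round(1),"gap",round(s["finger_gap"],1),"wf",s["wrist_force"].round(1),"shift",d.round(4),"yang",round(y,1),"roll",round((y-yang)/120,3))
E
python3 -m pendant '[-0.438,-0.241,0,-0.29,1,-0.438,-0.241,0,-0.29,1,-0.438,-0.241,0,-0.29,1,-0.438,-0.241,0,-0.29,1,-0.438,-0.241,0,-0.29,1]' 60
python3 -c "
from h import *
need([550.4,121.1,170])"
```

```text
time: 0.52
position: [333.5, 387.2, 230.9]
tool_rot: [-0.0, -0.094, 0.996, -0.0]
wrist_force: [0.3, -0.5, 0.5]
finger_gap: 85.7
finger_force: 0.0
t 0.52 pos [333.5 387.2 230.9] gap 85.7 wf [ 0.3 -0.5  0.5] shift [-0.4084 -0.7549  0.1523] yang 100.8 roll -0.16
```

```bash
python3 -m pendant '[-0.21,-0.39,0.08,-0.16,1,-0.21,-0.39,0.08,-0.16,1,-0.21,-0.39,0.08,-0.16,1,-0.21,-0.39,0.08,-0.16,1,-0.21,-0.39,0.08,-0.16,1]' 
python3 -c "
from h import *
need([550.4,121.1,170])"
```

```text
time: 0.93
position: [445.3, 247.6, 198.4]
tool_rot: [-0.0, -0.255, 0.967, -0.0]
wrist_force: [1.1, 0.2, -0.4]
finger_gap: 85.4
finger_force: 0.0
t 0.93 pos [445.3 247.6 198.4] gap 85.4 wf [ 1.1  0.2 -0.4] shift [-0.0726 -0.4046  0.0712] yang 119.6 roll -0.003
```

```bash
python3 -m pendant '[-0.07,-0.38,0.07,0,1,-0.07,-0.38,0.07,0,1,-0.07,-0.38,0.07,0,1,-0.07,-0.38,0.07,0,1,-0.07,-0.38,0.07,0,1]' 
python3 - <<'E'
from h import *
need([550.4,121.1,66])
s,M=pose();im,d=r.get_image("wrist");cv2.imwrite("pics/w1.png",im)
c=r.calibration("wrist");m=c["mount"];cr=(M@m[:3,:3]).T;o=M@m[:3,3]+s["position"];c2=dict(K=c["K"],k1=c["k1"],R=cr,t=-cr@o)
X=cr@np.array([[550.4,121.1,98]]).T+c2["t"][:,None];print((X[:2]/X[2]*343+[[282.2],[213.1]]).T)
np.savez("w1.npz",**c2)
E
```

```text
time: 1.35
position: [545.9, 127.4, 169.8]
tool_rot: [-0.0, -0.253, 0.967, -0.001]
wrist_force: [-1.6, 0.0, -0.3]
finger_gap: 85.6
finger_force: 0.0
t 1.35 pos [545.9 127.4 169.8] gap 85.6 wf [-1.6  0.  -0.3] shift [-0.0025 -0.0189  0.2594] yang 119.3 roll -0.006
[[270.91369376 228.94274567]]
```

View pics/w1.png

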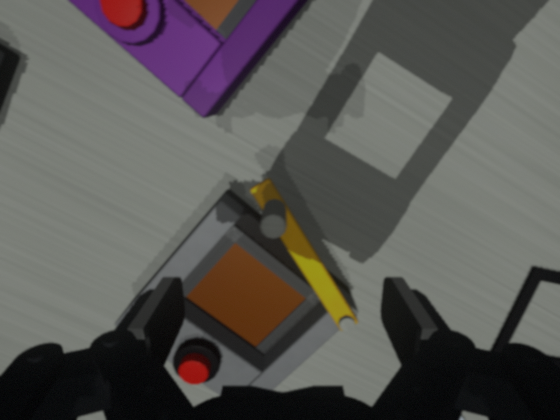

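The wrist view shows the knob top at about (273,228), against a predicted (271,229), so the measured position holds. I'll descend.

```bash
python3 -m pendant '[0,0,0.08,0,1,0,0,0.16,0,1,0,0,0.24,0,1,0,0,0.255,0,1,0,0,0.255,0,1]' 
python3 -c "
from h import *
need([550.4,121.1,66])"
```

```text
time: 1.82
position: [540.4, 133.1, 67.0]
tool_rot: [-0.003, -0.256, 0.967, 0.001]
wrist_force: [-0.5, -0.3, 0.9]
finger_gap: 85.5
finger_force: 0.0
t 1.82 pos [540.4 133.1  67. ] gap 85.5 wf [-0.5 -0.3  0.9] shift [-0.0068 -0.0385  0.0024] yang 119.7 roll -0.003
```

```bash
python3 -m pendant '[-0.006,-0.038,0,0,1,-0.006,-0.038,0,0,1,-0.006,-0.038,0,0,0.5,-0.006,-0.038,0,0,0.35,-0.006,-0.038,0,0,0.3]' 40
python3 -c "
from h import *
need([550.4,121.1,66])"
```

```text
time: 2.23
position: [553.6, 120.3, 70.5]
tool_rot: [0.001, -0.256, 0.967, -0.0]
wrist_force: [-0.1, 0.6, 0.7]
finger_gap: 51.6
finger_force: 0.0
t 2.23 pos [553.6 120.3  70.5] gap 51.6 wf [-0.1  0.6  0.7] shift [0.006  0.0057 0.0112] yang 119.6 roll -0.003
```

```bash
python3 -m pendant '[0,0,0.005,0,0.3,0,0,0.005,0,0.2,0,0,0.005,0,0.1,0,0,0.005,0,0.1,0,0,0.005,0,0]' 40
python3 -m pendant '[0,0,0,0,0,0,0,0,0,0,0,0,0,0,0]' 60
python3 -c "
from h import *
need([550.4,121.1,66])"
```

```text
time: 2.65
position: [552.8, 120.5, 67.4]
tool_rot: [-0.0, -0.256, 0.967, 0.0]
wrist_force: [-0.8, 2.0, 1.0]
finger_gap: 16.6
finger_force: 39.0
time: 2.9
position: [553.0, 120.4, 67.4]
tool_rot: [0.0, -0.256, 0.967, 0.0]
wrist_force: [-0.2, 1.2, 3.3]
finger_gap: 16.4
finger_force: 58.5
t 2.9 pos [553.  120.4  67.4] gap 16.4 wf [-0.2  1.2  3.3] shift [0.0048 0.0047 0.0036] yang 119.6 roll -0.003
```

```bash
cat >> h.py <<'E'
def seg(a0,angs):
    s,M=pose();k=lambda a:H+120*np.array([np.cos(np.radians(A0)-a),np.sin(np.radians(A0)-a)])
    for a in angs:
        d=M[:2,:2].T@(k(a)-k(a0))/400;print(round(a,2),d.round(3))
def ang():
    s,M=pose();d=s["position"][:2]-H;print("t",s["time"],"rad",np.linalg.norm(d).round(1),"gate",round((np.radians(A0)-np.arctan2(d[1],d[0]))%(2*np.pi),3),"wf",s["wrist_force"].round(1),"gap",s["finger_gap"])
E
python3 -c "
from h import *
ang()
for i in range(3): seg(.3+.4*i,[.3+.4*i+.08*j for j in range(1,6)])"
```

```text
t 2.9 rad 119.5 gate 0.289 wf [-0.2  1.2  3.3] gap 16.443620597511654
0.38 [0.012 0.021]
0.46 [0.022 0.043]
0.54 [0.03  0.065]
0.62 [0.036 0.088]
0.7 [0.041 0.112]
0.78 [0.003 0.024]
0.86 [0.003 0.048]
0.94 [0.002 0.072]
1.02 [-0.001  0.096]
1.1 [-0.006  0.119]
1.18 [-0.007  0.023]
1.26 [-0.016  0.045]
1.34 [-0.026  0.067]
1.42 [-0.038  0.088]
1.5 [-0.052  0.107]
```

```bash
python3 -m pendant '[0.012,0.021,0,0,0,0.022,0.043,0,0,0,0.03,0.065,0,0,0,0.036,0.088,0,0,0,0.041,0.112,0,0,0]' 60
python3 -c "
from h import *
ang()"
```

```text
time: 3.32
position: [514.2, 148.6, 67.2]
tool_rot: [-0.003, -0.255, 0.967, -0.002]
wrist_force: [-7.4, -11.4, 13.8]
finger_gap: 16.5
finger_force: 61.6
t 3.3167 rad 122.6 gate 0.687 wf [ -7.4 -11.4  13.8] gap 16.54208453504783
```

```bash
python3 -m pendant '[0.003,0.024,0,0,0,0.003,0.048,0,0,0,0.002,0.072,0,0,0,-0.001,0.096,0,0,0,-0.006,0.119,0,0,0]' 60
python3 -m pendant '[-0.007,0.023,0,0,0,-0.016,0.045,0,0,0,-0.026,0.067,0,0,0,-0.038,0.088,0,0,0,-0.052,0.107,0,0,0]' 60
python3 -c "
from h import *
ang()"
```

```text
time: 3.73
position: [493.7, 193.3, 67.2]
tool_rot: [-0.001, -0.255, 0.967, -0.0]
wrist_force: [-2.5, -5.4, 4.6]
finger_gap: 16.5
finger_force: 60.7
time: 4.15
position: [491.5, 241.8, 67.3]
tool_rot: [-0.001, -0.256, 0.967, -0.0]
wrist_force: [10.0, -2.4, -0.6]
finger_gap: 15.9
finger_force: 60.0
t 4.15 rad 119.2 gate 1.502 wf [10.  -2.4 -0.6] gap 15.91865564387589
```

```bash
python3 -m pendant '[-0.004,0.006,0,0,0,-0.008,0.012,0,0,0,-0.008,0.012,0,0,0]' 60
python3 - <<'E'
from h import *
ang()
im,d=r.get_image("top");cv2.imwrite("pics/open.png",cv2.resize(im[80:230,150:300],None,fx=3,fy=3))
for a,b in((1.55,1.15),(1.15,.75),(.75,.35),(.35,.0)): seg(a,np.linspace(a,b,6)[1:])
E
```

```text
time: 4.4
position: [492.6, 247.5, 67.3]
tool_rot: [0.0, -0.256, 0.967, 0.0]
wrist_force: [0.1, -1.2, 2.3]
finger_gap: 16.3
finger_force: 60.3
t 4.4 rad 119.0 gate 1.552 wf [ 0.1 -1.2  2.3] gap 16.266563645666434
1.47 [ 0.015 -0.019]
1.39 [ 0.028 -0.039]
1.31 [ 0.039 -0.06 ]
1.23 [ 0.049 -0.082]
1.15 [ 0.057 -0.105]
1.07 [ 0.006 -0.023]
0.99 [ 0.01  -0.047]
0.91 [ 0.013 -0.071]
0.83 [ 0.013 -0.095]
0.75 [ 0.012 -0.119]
0.67 [-0.003 -0.024]
0.59 [-0.009 -0.047]
0.51 [-0.016 -0.07 ]
0.43 [-0.025 -0.092]
0.35 [-0.035 -0.114]
0.28 [-0.011 -0.018]
0.21 [-0.023 -0.035]
0.14 [-0.036 -0.052]
0.07 [-0.05  -0.067]
0.0 [-0.065 -0.082]
```

View pics/open.png

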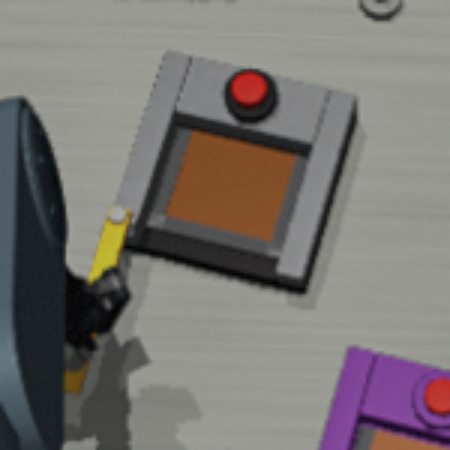

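The view shows the gate square out from the box front, in line with its left wall, so it is open at 1.55 rad. Now I'll swing it shut.

```bash
python3 -m pendant '[0.015,-0.019,0,0,0,0.028,-0.039,0,0,0,0.039,-0.06,0,0,0,0.049,-0.082,0,0,0,0.057,-0.105,0,0,0]' 60
python3 -m pendant '[0.006,-0.023,0,0,0,0.01,-0.047,0,0,0,0.013,-0.071,0,0,0,0.013,-0.095,0,0,0,0.012,-0.119,0,0,0]' 60
python3 -m pendant '[-0.003,-0.024,0,0,0,-0.009,-0.047,0,0,0,-0.016,-0.07,0,0,0,-0.025,-0.092,0,0,0,-0.035,-0.114,0,0,0]' 60
python3 -c "
from h import *
ang()"
```

```text
time: 4.87
position: [491.9, 198.2, 67.2]
tool_rot: [-0.001, -0.256, 0.967, 0.0]
wrist_force: [-8.5, -1.7, 7.6]
finger_gap: 15.9
finger_force: 61.2
time: 5.28
position: [510.0, 153.6, 67.0]
tool_rot: [-0.003, -0.256, 0.967, 0.0]
wrist_force: [-9.8, -4.6, 10.5]
finger_gap: 16.1
finger_force: 61.9
time: 5.7
position: [546.6, 121.5, 66.9]
tool_rot: [-0.001, -0.256, 0.967, 0.0]
wrist_force: [-4.2, 4.4, 1.6]
finger_gap: 16.6
finger_force: 61.1
t 5.7 rad 121.7 gate 0.34 wf [-4.2  4.4  1.6] gap 16.620129628762694
```

```bash
python3 -m pendant '[-0.011,-0.018,0,0,0,-0.023,-0.035,0,0,0,-0.036,-0.052,0,0,0,-0.05,-0.067,0,0,0,-0.05,-0.067,0,0,0]' 60
python3 -m pendant '[-0.008,-0.007,0,0,0,-0.008,-0.007,0,0,0,-0.008,-0.007,0,0,0]' 60
python3 -c "
from h import *
ang()"
```

```text
time: 6.12
position: [579.2, 108.4, 66.9]
tool_rot: [-0.0, -0.256, 0.967, -0.0]
wrist_force: [-1.8, -1.0, 1.8]
finger_gap: 16.2
finger_force: 61.1
time: 6.37
position: [581.6, 107.8, 67.0]
tool_rot: [-0.001, -0.256, 0.967, -0.0]
wrist_force: [-5.0, -2.6, 1.6]
finger_gap: 16.2
finger_force: 61.1
t 6.3667 rad 121.1 gate 0.029 wf [-5.  -2.6  1.6] gap 16.21630503224471
```

```bash
python3 -m pendant '[-0.006,-0.005,0,0,0,-0.006,-0.005,0,0,0,-0.006,-0.005,0,0,0]' 60
python3 -c "
from h import *
ang()"
```

```text
time: 6.62
position: [583.7, 107.8, 66.9]
tool_rot: [-0.002, -0.255, 0.967, 0.001]
wrist_force: [-8.0, -1.0, 2.4]
finger_gap: 16.3
finger_force: 61.4
t 6.6167 rad 120.6 gate 0.012 wf [-8.  -1.   2.4] gap 16.304882444735306
```

```bash
python3 -m pendant '[0,0,0,0,0.3,0,0,0,0,0.5,0,0,0,0,0.8,0,0,0,0,0.8,0,0,0,0,0.8]'
python3 -m pendant '[0,0,-0.06,0,0.8,0,0,-0.15,0,0.8,0,0,-0.25,0,0.8,0,0,-0.3,0,0.8,0,0,-0.35,0,0.8]'
python3 -m pendant '[0.1,0.1,0,0,0.8,0.2,0.2,0,0,0.8,0.3,0.3,0,0,0.8,0.3,0.3,0,0,0.8,0.3,0.3,0,0,0.8]'
python3 - <<'E'
from h import *
ang()
im,d=r.get_image("top");cv2.imwrite("pics/shut.png",cv2.resize(im[80:230,150:430],None,fx=2.8,fy=2.8))
E
```

```text
time: 7.03
position: [585.9, 107.8, 67.6]
tool_rot: [0.001, -0.256, 0.967, -0.0]
wrist_force: [0.5, -0.3, 0.2]
finger_gap: 68.0
finger_force: 0.0
time: 7.45
position: [586.5, 107.8, 210.3]
tool_rot: [0.002, -0.256, 0.967, -0.001]
wrist_force: [-0.0, -0.4, -0.1]
finger_gap: 68.3
finger_force: 0.0
time: 7.87
position: [415.0, 154.3, 205.8]
tool_rot: [-0.002, -0.257, 0.966, 0.001]
wrist_force: [-0.0, 0.3, -0.4]
finger_gap: 68.2
finger_force: 0.0
t 7.8667 rad 207.2 gate 1.016 wf [-0.   0.3 -0.4] gap 68.19576117042944
```

View pics/shut.png

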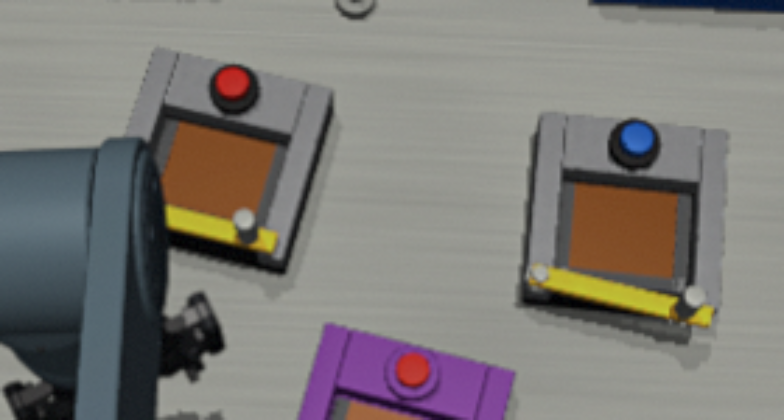

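The red-button gate lies parallel across the front, with its knob at crop (245,222). The blue gate is unmoved and the gripper is clear, so I'm handing in.

```bash
python3 -m pendant '[0,0,0,0,0.8,0,0,0,0,0.8,0,0,0,0,0.8]' >/dev/null; python3 -c "
from h import *
print(r.hand_in())"
```

```text
the job is handed in; nothing more can be done
None
```

I swung the red-button ejector's gate steadily to about 1.55 rad (its stop is at 1.6), then back to about 0.01 rad and let go; the blue-button gate was left alone, and the job is handed in, with no verdict returned.

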